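Balance a loaded counterweight bar on its rest

TASK

The new counterweight bar lying in its wooden cradle has a weight sealed inside at an unknown spot. Lift it a little at trial points to feel where it balances, then carry it over and set it gently on the brass head of the balancing rest so that it stays lying level there by itself, scale side up. Its wall is thin, so pinch it with about 20 N at most, do not let it tip by more than about 10 degrees or press it hard on the rest (20 N at most), and leave the things round about where they are.

Things in the scene. Friction and masses are not known exactly. Their poses are not given: they have to be found in the camera images.
- bar: counterweight bar: straight square-edged aluminium tube 24 mm wide (x), 300 mm long (y), 22 mm tall (z), red plug in its +y end, black plug in its -y end; starts loose in the cradle, scale up. Origin: middle of the underside. 0.60 to 0.69 kg; a heavy slug is stuck fast inside, unseen, so it balances at a point anywhere up to 85 mm from the middle along y, towards either end
- bar_mid (a point): middle of the bar's top (scale side), on the long middle mark, 22 mm above the underside; further cross marks follow every 10 mm both ways
- cradle: fixed wooden cradle: board 50 x 280 (y) x 12 mm with two upright forks 10 mm thick, 120 mm either way from its middle along y. Their padded seats, on which the bar lies, are 45 mm above the bench; the horns stand 12 mm higher, 32 mm apart inside. Between the forks the bar is free on all sides. Origin: middle of the board's underside
- rest: fixed balancing rest: dark round foot 72 mm across, thin steel post, flat round brass head 20 mm across, top 90 mm above the bench, on a spring (2 N per mm, 10 mm travel: the bar's weight sinks it about 3 mm). The bar stays on it only if its balance point is under 10 mm from the head's centre; it may point any way. Origin: centre of the foot's underside
- rest_top (a point): centre of the flat top of the brass head of the rest, 90 mm above the bench while unloaded; it sinks with the head
- bench_block: polished steel block 64 x 64 x 18 mm, loose bystander; origin centre of its underside
- screw_tin: round brownish lidded tin 68 mm across, 31 mm tall, loose bystander; origin centre of its underside
- flux_pot: white pot with a green lid, 53 mm across, 48 mm tall, loose bystander; origin centre of its underside
Things that resemble listed ones, but are neither listed nor needed, are in the scene too. What is shaped like the rest but purple is not meant.

How it is judged:
On the way, in this order (a step that is already met when the one before it is completed fails the run):
1. the bar is lifted level, clear of both forks of the cradle, by the fingers (z of bar in the frame of cradle above 0.05 m and angle between bar's own z axis and vertical below 0.08 rad and contact force between bar and cradle below 0.1 N and contact force between the fingers and bar above 1 N), for 0.2 s.
2. the bar lies level on the head of the rest, set down by the fingers (contact force between bar and rest above 1 N and angle between bar's own z axis and vertical below 0.08 rad and height (world z) of bar between 0.081 and 0.095 m), for 0.1 s.
At the end, for the whole second after the job is handed in: the bar lies still and level (within 0.06 rad, scale up) on the head of the rest, its underside 81 to 95 mm above the bench, carried by the rest alone (over 3 N on it, none on the cradle), let go by the robot (contact force between bar and rest above 3 N and angle between bar's own z axis and vertical below 0.06 rad and height (world z) of bar between 0.081 and 0.095 m and contact force between bar and cradle below 0.1 N and linear speed of bar below 0.02 m/s and angular speed of bar below 0.1 rad/s); the robot touches nothing.
It fails at once if the bar tips by more than 0.21 rad (12 degrees) (angle between bar's own z axis and vertical above 0.21 rad).
It fails at once if the bar is pinched with more than 30 N per finger (60 N both fingers together; thin wall) (contact force between the fingers and bar above 60 N).
It fails at once if the bar is pressed on the rest with more than 25 N (contact force between bar and rest above 25 N).
It fails at once if the steel block, the tin or the flux pot is pushed aside by more than 20 mm (distance of any of bench_block, screw_tin, flux_pot from where it was at the start of the episode above 0.02 m).
It also fails if it takes over 72 s, if anything falls off the work surface, if the arm or the gripper's body presses on something with over 40 N, if the wrist force passes 120 N, or if a joint passes its speed limit or range.

ROBOT

A 6-joint arm with a two-finger parallel gripper is mounted at the origin on a cart in front of the work surface, level with it; the furniture and walls round the work are solid. World frame = base frame: x ahead of the robot, y to its left, z up, the work surface at z = 0. Lengths are in m, angles in rad, forces in N, time in s.
With the tool pointing down it reaches from about 0.425 to 0.95 m from the base axis. Payload 3.5 kg.
Tool frame: the origin (TCP) lies midway between the tips of the shut fingers; the grasp point (between the pads) lies 19 mm behind it (ctrl.pinch_z is the distance from the TCP to the grasp point, in m); z points along the fingers, y is the line along which they close (so a half turn about z gives the same grasp; the last joint's range is limited). The gripper opens to 85 mm and grips with 20 to 120 N. Pads are 22 mm wide; open, the fingers measure 114 mm over their backs; the gripper's body (76 mm by 85 mm) begins 54 mm behind the grasp point. The pads swing forward as they close: fully open they stand 13 mm farther back than shut.
Start: joints at [-1.373, 0.286, 1.577, -0, 1.279, -0.15], TCP at [0.23, -0.635, 0.231] pointing down, gripper open.
Joint ranges: [-2.77, 2.77], [-0.9, 2.22], [0.21, 2.48], [-1.53, 4.67], [0.24, 2.81], [-2.84, 2.84]. Speed limits (rad/s): [2.79, 2.79, 3.14, 3.14, 3.14, 3.14].

INTERFACE

Orientations are given as a unit quaternion [x, y, z, w].
In Python, from plant import get_state, viewer, sign_off, ctrl gives the robot as it stands. The module is installed in compiled form; this text tells all that it offers.
- The arm moves only by the shell command python3 -m handwheel 'ROWS' [FORCE]. ROWS is JSON, a list that holds one entry, the list of rows, each a list of 5 numbers: the finger opening in m, from 0 to 0.0854, then the shift along the tool's x, y, z in m, then the turn about the tool's z in degrees. In form: [[[claw, x, y, z, spin], ...]]. A call has 1 to 12 rows; each row shifts and turns the commanded pose from where the row before left it, along the tool's axes as they then stand; what a row does not reach is not made up. A row lasts 1/12 s, in which the tool goes at most 41.7 mm and 7.16 degrees, less where a joint would pass 70% of its speed; a pose out of reach is approached as far as the arm can. A call is refused whole if a number of a shift passes 0.0417 or a number of a turn 7.16, either way. A call with a gripper value outside its range is refused whole. The fingers move at their own pace and stop on an object; FORCE is the grip in N (left out, the last holds). Time passes only in rows, so rows that do not move let the fingers close. It gives the time, the measured TCP pose, the force, the opening and the grip force at its end, in the units of the state.
- get_state(): the state, without advancing time (a new reading comes with each control period).
- viewer.read_camera(name): name is "scene" or "top" or "wrist"; returns the picture (420x560x3 uint8, blue, green, red); there is no depth.
- viewer.camera_params(name): a dict with "fov_y" (degrees; the focal length in pixels is half the picture's height over the tangent of half this angle, whatever the lens; pixels are square), "cx", "cy" (the principal point, pixels), "xyz" and "attitude" of the camera in the world; the wrist camera has in their place "hand_eye" (4x4, takes a point from camera to tool coordinates, whose origin is the TCP and whose axes are the flange's). Camera axes: x right, y up, looking along -z (the intrinsics and any distortion apply to the point x, -y, -z); pixel columns grow to the right and rows downward; lengths in m; the calibration is good to about 2 mm. A picture is of the moment at which its call begins: read the wrist's pose just before it. camera_params takes no time and is no camera call.
- sign_off(): hands the job in; it is judged then, once.
Trained networks look in the newest picture that a camera, given by its name, has taken for a name from the list of things; names that differ only in an ending like _2 or _b are one class to them, and where a whole thing is asked for, a point or a joint stands for the part that bears it (a point fixed in the world has none). Each returns a list of dicts, best first, with "confidence" (0 to 1); they miss things now and then, are a little off and sometimes report something else, mostly with a low value. They report only what shows in the picture. A call takes as long as a camera call. They do not tell look-alikes from the thing itself.
- viewer.look_for(camera, name): "extent" ([left, top, width, height] as shares, 0 to 1, of the picture: columns of its width, rows of its height, round what is visible of it).
- viewer.outline_of(camera, name): "mask" (420x560 bool, what is visible of it) and "extent" ([left, top, width, height] as shares, 0 to 1, of the picture: columns of its width, rows of its height, round what is visible of it).
- viewer.pinpoint(camera, name): "xy" ([column, row] as shares, 0 to 1, of the picture: columns of its width, rows of its height: a listed point, or the origin of a listed thing).
The state is a dict: "time": time; "qpos": joint angles; "dq": joint speeds; "joint_efforts": joint torques, N m; "eef_pos": TCP position; "tcp_rot": TCP orientation; "contact_force": force on the tool from outside, world axes, zero at the start; "wrist_torque": the same for the moment, N m; "opening": opening from 0.0 (shut) to 1.0 (fully open); "finger_force": force on a finger pad.
Only numpy, scipy, OpenCV 4.12 (cv2) and the standard library are available. Lean on these libraries where they do the work, as an engineer would, in place of code of your own. Each camera call takes 0.05 s, during which the arm holds its last target. There are 200 camera calls.

## Working session

There is one attempt and no reset: what is moved stays moved. The work goes in short steps, Python scripts to look and compute and a shell command to move; the robot and the scene stay as the last step left them, time stands still between calls to the robot, and variables do not carry over. Pictures are saved under pics/ and viewed, at most 10 in all, crops included, and the job is handed in when it is done.

```bash
mkdir -p pics; cat > h.py <<'E'
import numpy as np, cv2
from scipy.spatial.transform import Rotation as R
from plant import get_state, viewer, sign_off, ctrl
def cam(n):
    p=viewer.camera_params(n); f=210/np.tan(np.radians(p['fov_y'])/2)
    if 'hand_eye' in p:
        s=get_state(); T=np.eye(4); T[:3,:3]=R.from_quat(s['tcp_rot']).as_matrix(); T[:3,3]=s['eef_pos']
        M=T@np.array(p['hand_eye']); return f,p,M[:3,:3],M[:3,3]
    a=np.array(p['attitude']); 
    Rm=R.from_quat(a).as_matrix() if a.size==4 else a.reshape(3,3)
    return f,p,Rm,np.array(p['xyz'])
def ground(c,u,v,z):
    f,p,Rm,o=c; d=Rm@np.array([(u-p['cx'])/f,-(v-p['cy'])/f,-1]); return o+d*(z-o[2])/d[2]
E
python3 - <<'E'
from h import *
for n in ('top','scene'):
    im=viewer.read_camera(n); cv2.imwrite(f'pics/{n}0.png',im); c=cam(n); print(n,viewer.camera_params(n))
    for nm,z in (('bar_mid',.067),('rest_top',.09),('rest',0),('cradle',0),('bench_block',0),('screw_tin',0),('flux_pot',0)):
        for d in viewer.pinpoint(n,nm)[:3]:
            u,v=np.array(d['xy'])*[560,420]; print(nm,round(d['confidence'],2),(round(u),round(v)),ground(c,u,v,z).round(3))
print(viewer.camera_params('wrist')); print(get_state(),ctrl.pinch_z)
E
```

```text
top {'fov_y': 57.64497700002814, 'cx': 280.0842084429216, 'cy': 212.30736135259747, 'xyz': array([0.46840797, 0.14305608, 0.9509935 ]), 'attitude': array([ 0.01524809, -0.0418025 , -0.70124662,  0.71152879])}
bar_mid 0.81 (264, 246) [0.461 0.147 0.067]
rest_top 0.6 (176, 289) [0.365 0.34  0.09 ]
rest_top 0.54 (317, 173) [0.629 0.028 0.09 ]
rest 0.71 (182, 287) [0.358 0.345 0.   ]
cradle 0.77 (262, 241) [0.472 0.152 0.   ]
bench_block 0.97 (362, 210) [ 0.555 -0.1    0.   ]
screw_tin 0.91 (226, 154) [0.69  0.246 0.   ]
flux_pot 0.85 (173, 187) [0.605 0.376 0.   ]
scene {'fov_y': 46.7410456982994, 'cx': 281.4710246009829, 'cy': 210.08057036352895, 'xyz': array([-0.22665687,  0.50598658,  0.58569478]), 'attitude': array([-0.25738304,  0.42441624,  0.74525275, -0.4452226 ])}
bar_mid 0.61 (276, 241) [0.456 0.157 0.067]
rest_top 0.44 (199, 288) [0.366 0.341 0.09 ]
rest_top 0.4 (291, 178) [0.632 0.027 0.09 ]
rest 0.96 (292, 212) [0.632 0.023 0.   ]
rest 0.95 (204, 329) [0.367 0.34  0.   ]
cradle 0.85 (273, 265) [0.47  0.157 0.   ]
bench_block 0.57 (357, 216) [ 0.543 -0.101  0.   ]
screw_tin 
[... 522 characters left out ...]
': 0.8, 'qpos': array([-1.37300302e+00,  2.86283903e-01,  1.57666210e+00, -1.98362588e-05,
        1.27861431e+00, -1.49999355e-01]), 'dq': array([-0.00085334, -0.00042735,  0.00010151, -0.0013252 , -0.00165906,
        0.00188678]), 'joint_efforts': array([ 1.79890717e-04, -4.05918109e+01, -2.92923617e+01, -1.43054313e-04,
        4.11969013e-04,  3.39560614e-06]), 'eef_pos': array([ 0.2300792 , -0.63457553,  0.23135616]), 'tcp_rot': array([ 9.84917603e-01,  1.73024033e-01, -9.10869947e-06,  1.63937230e-05]), 'contact_force': array([-1.36120365,  0.30637658,  0.24870095]), 'wrist_torque': array([0.02051898, 0.00199872, 0.02119629]), 'finger_force': 0.0, 'opening': 1.0006048188292227} 0.0187
```

```bash
python3 -c "
import cv2,numpy as np
t=cv2.imread('pics/top0.png');s=cv2.imread('pics/scene0.png')
cv2.imwrite('pics/topL.png',cv2.resize(t,(800,600)))
r=lambda i,x,y:cv2.resize(i[y:y+100,x:x+130],(390,300),interpolation=cv2.INTER_CUBIC)
cv2.imwrite('pics/crops.png',np.vstack([np.hstack([r(t,120,235),r(t,260,125)]),np.hstack([r(s,140,260),r(s,230,150)])]))"
```

```text
(no output)
```

View pics/topL.png

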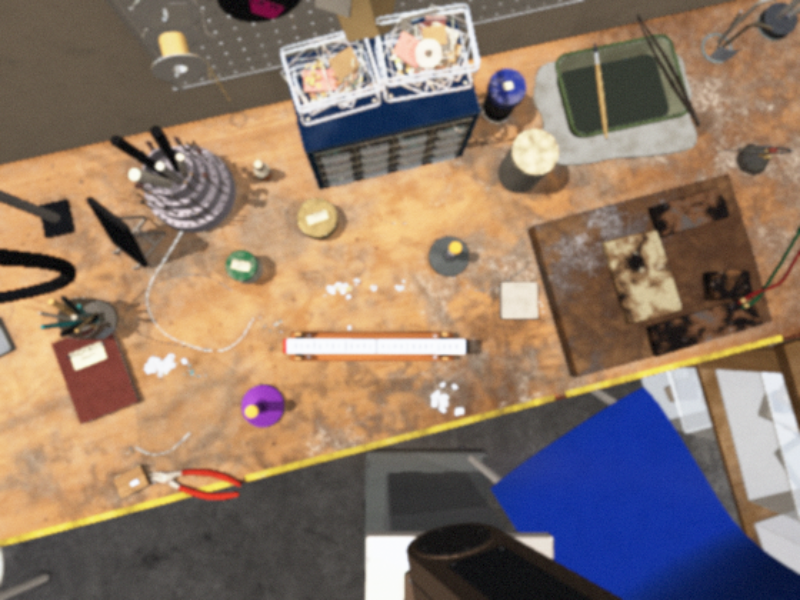

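View pics/crops.png

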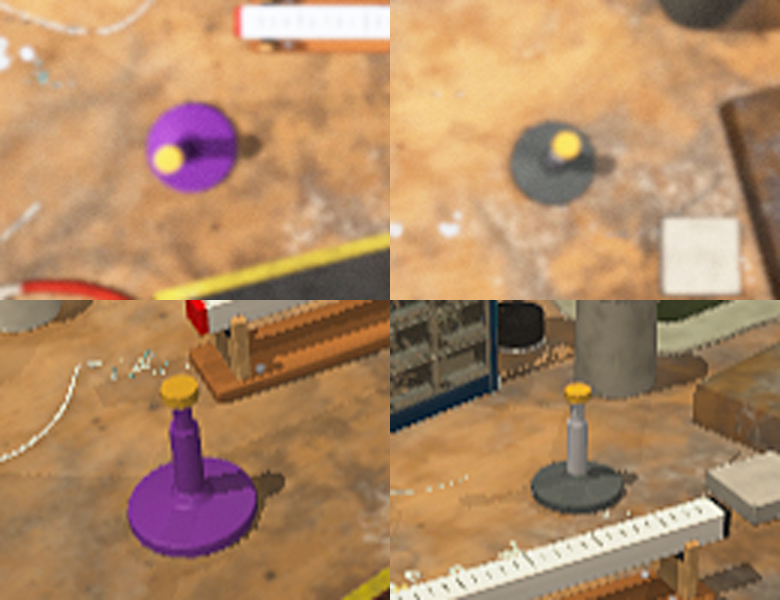

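Two things are shaped like the rest: the purple one at top px (176,289), and the dark-footed one with a steel post at top px (317,173). The crop shows the second fits the description (dark foot, brass head), so it's the real rest, near (0.63, 0.028). The bar lies along world y with its red end towards +y, near (0.46, 0.15). A tall grey cylinder stands at top px (365,125), near the rest. I'll spin to line up with the bar, then move over it.

```bash
python3 -m handwheel '[[[0.085,0,0,0,-7],[0.085,0,0,0,-7],[0.085,0,0,0,-7],[0.085,0,0,0,-7],[0.085,0,0,0,-7],[0.085,0,0,0,-7],[0.085,0,0,0,-7],[0.085,0,0,0,-7],[0.085,0,0,0,-7],[0.085,0,0,0,-7]]]' 20
python3 - <<'E'
from h import *
c=cam('top'); im=cv2.imread('pics/top0.png')
for nm,p,z in (('cyl base',(363,131),0),('cyl top',(373,105),.15),('cyl top',(373,105),.1)): print(nm,ground(c,*p,z).round(3))
viewer.read_camera('top')
m=viewer.outline_of('top','bar')[0]['mask']
g=cv2.minAreaRect(cv2.findContours(m.astype(np.uint8),0,1)[0][0]); b=cv2.boxPoints(g)
print([ground(c,*q,.067).round(3) for q in b]); print(get_state()['tcp_rot'],get_state()['qpos'])
E
```

```text
time: 1.63
eef_pos: [0.2301, -0.6346, 0.2313]
tcp_rot: [0.705, 0.709, 0.0, 0.0]
contact_force: [1.1, -0.0, 0.2]
opening: 0.992
finger_force: 0.0
cyl base [ 0.758 -0.102  0.   ]
cyl top [ 0.771 -0.086  0.15 ]
cyl top [ 0.79 -0.1   0.1 ]
[array([0.483, 0.298, 0.067]), array([0.487, 0.   , 0.067]), array([0.459, 0.   , 0.067]), array([0.455, 0.297, 0.067])]
[7.07623010e-01 7.06590176e-01 4.95860780e-06 8.81815133e-06] [-1.37299959e+00  2.86309684e-01  1.57666185e+00  1.88218175e-05
  1.27861193e+00 -1.37154436e+00]
```

```bash
python3 -m handwheel '[[[0.085,0.03,0.028,0,0],[0.085,0.03,0.028,0,0],[0.085,0.03,0.028,0,0],[0.085,0.03,0.028,0,0],[0.085,0.03,0.028,0,0],[0.085,0.03,0.028,0,0],[0.085,0.04,0.012,0,0],[0.085,0.04,0.012,0,0],[0.085,0.04,0.012,0,0],[0.085,0.04,0.012,0,0],[0.085,0.04,0.012,0,0],[0.085,0.04,0.012,0,0]]]'
python3 -m handwheel '[[[0.085,0.04,0,0,0],[0.085,0.04,0,0,0],[0.085,0.04,0,0,0],[0.085,0.03,0,0,0],[0.085,0.03,0,0,0],[0.085,0.03,0,0,0],[0.085,0.02,0,0,0],[0.085,0,0,0,0],[0.085,0,0,0,0]]]'
python3 - <<'E'
from h import *
c=cam('wrist'); print(get_state()['eef_pos']); im=viewer.read_camera('wrist')
cv2.imwrite('pics/w1.png',cv2.resize(im,(800,600)))
for d in viewer.pinpoint('wrist','bar_mid')[:2]: u,v=np.array(d['xy'])*[560,420]; print(d['confidence'],u,v,ground(c,u,v,.067))
E
```

```text
time: 2.73
eef_pos: [0.4707, -0.2135, 0.2316]
tcp_rot: [0.709, 0.705, 0.0, 0.0]
contact_force: [1.1, 0.2, 0.1]
opening: 0.988
finger_force: 0.0
time: 3.48
eef_pos: [0.4707, 0.0153, 0.2315]
tcp_rot: [0.707, 0.707, -0.0, 0.0]
contact_force: [-0.0, -1.0, 0.8]
opening: 0.992
finger_force: 0.0
[0.47070583 0.01526387 0.23152183]
0.75 280.896 49.602 [0.47066045 0.14866284 0.067     ]
```

View pics/w1.png

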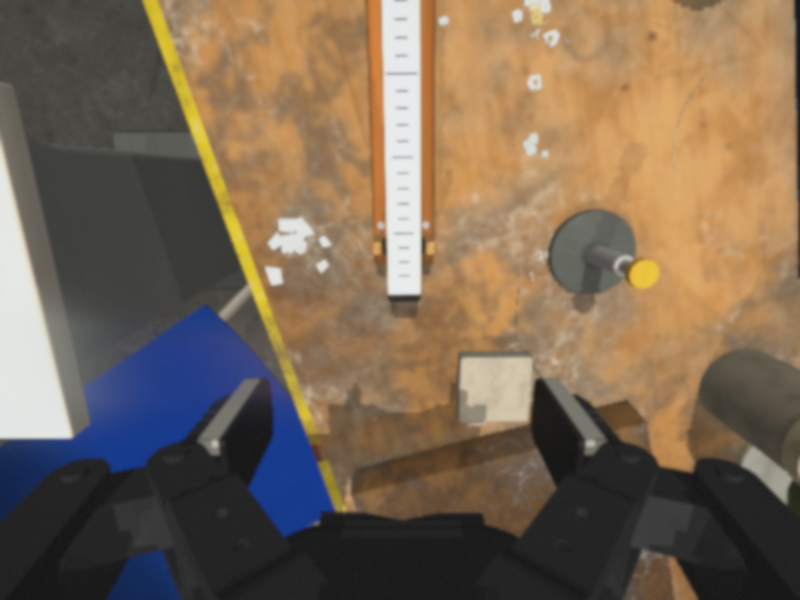

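The wrist picture shows the bar's middle mark at (402,73), its black end at (403,296) and the brass head at (643,273). The bar is straight under the tool line.

```bash
python3 - <<'E'
from h import *
c=cam('wrist')
print('rest',ground(c,643*.7,273*.7,.09),'bar -y end',ground(c,403.5*.7,294*.7,.067), ground(c,402*.7,73*.7,.067))
print(get_state()['tcp_rot'])
E
python3 -m handwheel '[[[0.085,0.0335,0,0,0],[0.085,0.0335,0,0,0],[0.085,0.0335,0,0,0],[0.085,0.0335,0,0,0],[0.085,0,0,0.035,0],[0.085,0,0,0.035,0],[0.085,0,0,0.035,0],[0.085,0,0,0.035,0],[0.085,0,0,0.03,0],[0.085,0,0,0.0235,0],[0.085,0,0,0,0],[0.085,0,0,0,0]]]' 20
```

```text
rest [0.62992862 0.02219478 0.09      ] bar -y end [0.47220381 0.00208606 0.067     ] [0.47147896 0.14613977 0.067     ]
[ 7.08159750e-01  7.06052178e-01 -9.81674325e-05  2.85625055e-04]
time: 4.58
eef_pos: [0.4704, 0.1474, 0.0368]
tcp_rot: [0.708, 0.706, -0.001, -0.001]
contact_force: [0.5, -0.6, 0.0]
opening: 0.993
finger_force: 0.0
```

```bash
cat > feel.py <<'E'
from h import *
F=[];M=[]
for i in range(10):
    viewer.read_camera('wrist'); s=get_state(); F.append(s['contact_force']); M.append(s['wrist_torque'])
print('F',np.mean(F,0).round(2),np.std(F,0).round(2),'M',np.mean(M,0).round(3),np.std(M,0).round(3),'tcp',s['eef_pos'].round(4),s['opening'],s['finger_force'],s['time'])
E
python3 feel.py
python3 -m handwheel '[[[0.015,0,0,0,0],[0.015,0,0,0,0],[0.015,0,0,0,0],[0.015,0,0,0,0],[0.015,0,0,0,0],[0.015,0,0,0,0],[0.015,0,0,0,0],[0.015,0,0,0,0]]]' 20
python3 feel.py
```

```text
F [ 0.19 -0.11 -0.02] [0.43 0.51 0.54] M [-0.006 -0.01   0.017] [0.024 0.031 0.019] tcp [0.4713 0.1487 0.0385] 0.9981211458359219 0.0 5.0833
time: 5.75
eef_pos: [0.4709, 0.1486, 0.0378]
tcp_rot: [0.707, 0.707, -0.0, 0.0]
contact_force: [0.0, 0.8, -0.6]
opening: 0.277
finger_force: 20.9
F [ 0.24  0.2  -0.12] [0.55 0.5  0.53] M [0.049 0.029 0.154] [0.025 0.026 0.026] tcp [0.4709 0.1486 0.0378] 0.27660945886171917 21.022391617298126 6.25
```

```bash
python3 -m handwheel '[[[0.015,0,0,-0.001,0],[0.015,0,0,-0.001,0],[0.015,0,0,-0.001,0],[0.015,0,0,-0.001,0],[0.015,0,0,0,0],[0.015,0,0,0,0],[0.015,0,0,0,0]]]'
python3 feel.py
```

```text
time: 6.83
eef_pos: [0.4703, 0.1485, 0.0414]
tcp_rot: [0.708, 0.706, -0.001, -0.001]
contact_force: [-0.3, -0.7, -4.9]
opening: 0.281
finger_force: 19.9
F [-0.7  -0.63 -4.76] [0.44 0.56 0.54] M [ 0.157  0.096 -0.069] [0.04  0.037 0.039] tcp [0.4708 0.1486 0.0418] 0.28095158828528566 19.89602655172348 7.3333
```

Only 4.8 N is carried and the moment points to −y, so the balance point is about 50 mm from the middle towards the black end. I'll re-grip there.

```bash
python3 -m handwheel '[[[0.015,0,0,0.001,0],[0.015,0,0,0.001,0],[0.015,0,0,0.001,0],[0.015,0,0,0.001,0],[0.06,0,0,0,0],[0.06,0,0,0,0],[0.06,0,0,0,0],[0.06,-0.025,0,0,0],[0.06,-0.025,0,0,0],[0.06,0,0,0,0]]]'
python3 -m handwheel '[[[0.015,0,0,0,0],[0.015,0,0,0,0],[0.015,0,0,0,0],[0.015,0,0,0,0],[0.015,0,0,0,0],[0.015,0,0,0,0],[0.015,0,0,-0.001,0],[0.015,0,0,-0.001,0],[0.015,0,0,-0.001,0],[0.015,0,0,-0.001,0],[0.015,0,0,0,0],[0.015,0,0,0,0]]]'
python3 feel.py
```

```text
time: 8.17
eef_pos: [0.4717, 0.0961, 0.0383]
tcp_rot: [0.708, 0.706, 0.0, 0.001]
contact_force: [0.3, -0.6, 0.7]
opening: 0.704
finger_force: 0.0
time: 9.17
eef_pos: [0.4704, 0.0986, 0.0415]
tcp_rot: [0.708, 0.707, -0.0, -0.0]
contact_force: [0.1, -0.4, -6.1]
opening: 0.28
finger_force: 21.6
F [ 0.14 -0.01 -6.27] [0.53 0.53 0.55] M [0.074 0.003 0.011] [0.034 0.027 0.033] tcp [0.4709 0.0986 0.0418] 0.2790206884134211 21.606695652008057 9.6667
```

```bash
python3 -m handwheel '[[[0.015,0,0,0.001,0],[0.015,0,0,0.001,0],[0.015,0,0,0.001,0],[0.015,0,0,0.001,0],[0.06,0,0,0,0],[0.06,0,0,0,0],[0.06,0,0,0,0],[0.06,-0.012,0,0,0],[0.06,0,0,0,0],[0.06,0,0,0,0]]]'
python3 feel.py
python3 -m handwheel '[[[0.015,0,0,0,0],[0.015,0,0,0,0],[0.015,0,0,0,0],[0.015,0,0,0,0],[0.015,0,0,0,0],[0.015,0,0,0,0],[0.015,0,0,-0.001,0],[0.015,0,0,-0.001,0],[0.015,0,0,-0.001,0],[0.015,0,0,-0.001,0],[0.015,0,0,0,0],[0.015,0,0,0,0]]]'
python3 feel.py
```

```text
time: 10.5
eef_pos: [0.4715, 0.0864, 0.0384]
tcp_rot: [0.708, 0.706, 0.001, 0.0]
contact_force: [-0.5, -0.2, -0.8]
opening: 0.703
finger_force: 0.0
F [ 0.21 -0.2   0.08] [0.64 0.37 0.4 ] M [-0.001 -0.001  0.013] [0.03  0.031 0.039] tcp [0.4708 0.0867 0.0378] 0.7035979124772347 0.0 11.0
time: 12.0
eef_pos: [0.4706, 0.0866, 0.0416]
tcp_rot: [0.708, 0.707, -0.0, -0.0]
contact_force: [-0.1, -0.4, -6.6]
opening: 0.273
finger_force: 22.0
F [-0.11  0.13 -5.86] [0.41 0.46 0.42] M [ 0.016 -0.007 -0.006] [0.033 0.018 0.018] tcp [0.4708 0.0866 0.0418] 0.2797700113990637 22.003309428691864 12.5
```

```bash
python3 -m handwheel '[[[0.015,0,0,-0.002,0],[0.015,0,0,-0.003,0],[0.015,0,0,-0.003,0],[0.015,0,0,-0.003,0],[0.015,0,0,-0.002,0],[0.015,0,0,0,0],[0.015,0,0,0,0],[0.015,0,0,0,0],[0.015,0,0,0,0]]]'
python3 feel.py
python3 -m handwheel '[[[0.015,0,0,-0.003,0],[0.015,0,0,-0.006,0],[0.015,0,0,-0.008,0],[0.015,0,0,-0.008,0],[0.015,0,0,-0.008,0],[0.015,0,0,-0.008,0],[0.015,0,0,-0.008,0],[0.015,0,0,-0.006,0],[0.015,0,0,-0.003,0],[0.015,0,0,0,0]]]'
python3 - <<'E'
from h import *
print(get_state()['eef_pos'])
a=viewer.read_camera('scene')[120:330,130:410]
b=viewer.read_camera('wrist'); c=cam('wrist')
for d in viewer.pinpoint('wrist','rest_top')[:2]: u,v=np.array(d['xy'])*[560,420]; print(d['confidence'],u,v,ground(c,u,v,.09))
cv2.imwrite('pics/l1.png',np.hstack([cv2.resize(a,(400,300)),cv2.resize(b,(400,300))]))
E
```

```text
time: 13.25
eef_pos: [0.4706, 0.0866, 0.0546]
tcp_rot: [0.708, 0.707, -0.0, -0.0]
contact_force: [-0.0, -0.0, -6.4]
opening: 0.272
finger_force: 22.1
F [-0.03  0.1  -6.15] [0.54 0.38 0.37] M [ 0.012 -0.008 -0.005] [0.017 0.026 0.041] tcp [0.4708 0.0866 0.0548] 0.28109783424651225 22.0551860332489 13.75
time: 14.58
eef_pos: [0.4715, 0.0866, 0.114]
tcp_rot: [0.708, 0.707, 0.001, 0.001]
contact_force: [0.7, -0.4, -6.1]
opening: 0.279
finger_force: 22.1
[0.47149297 0.08658529 0.1139675 ]
0.67 530.096 338.184 [0.62866756 0.02586645 0.09      ]
```

View pics/l1.png

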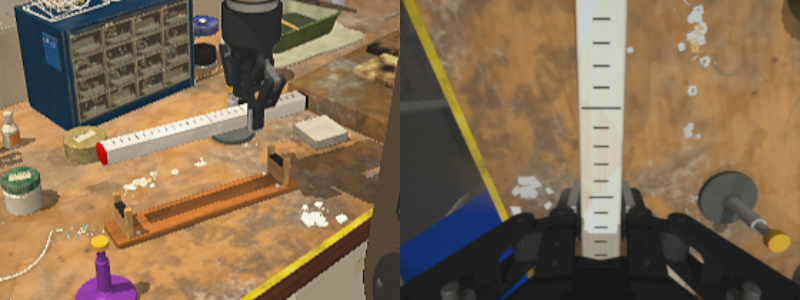

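The bar is held level, with the scale up and both forks clear. Its −50 mark is just in front of the fingers, and the brass head shows at (775,242) in the wrist half. I'll carry it over the rest.

```bash
python3 -m handwheel '[[[0.015,-0.002,0.006,0,0],[0.015,-0.005,0.013,0,0],[0.015,-0.007,0.019,0,0],[0.015,-0.008,0.022,0,0],[0.015,-0.008,0.022,0,0],[0.015,-0.008,0.022,0,0],[0.015,-0.0075,0.02,0,0],[0.015,-0.007,0.018,0,0],[0.015,-0.004,0.011,0,0],[0.015,-0.002,0.006,0,0],[0.015,0,0,0,0],[0.015,0,0,0,0]]]'
python3 -m handwheel '[[[0.015,0,0,0.006,0],[0.015,0,0,0.007,0],[0.015,0,0,0.006,0],[0.015,0,0,0.003,0],[0.015,0,0,0,0],[0.015,0,0,0,0]]]'
python3 feel.py
python3 - <<'E'
from h import *
s=viewer.read_camera('scene')[120:260,210:390]
t=viewer.read_camera('top')[120:240,220:400]
cv2.imwrite('pics/p1.png',np.hstack([cv2.resize(s,None,fx=2.2,fy=3,interpolation=2)[:360],cv2.resize(t,None,fx=2.2,fy=3,interpolation=2)]))
E
```

```text
time: 15.73
eef_pos: [0.6292, 0.028, 0.1119]
tcp_rot: [0.708, 0.707, -0.001, -0.001]
contact_force: [-0.3, 0.5, -6.3]
opening: 0.275
finger_force: 22.0
time: 16.23
eef_pos: [0.6294, 0.028, 0.0904]
tcp_rot: [0.708, 0.707, -0.0, -0.0]
contact_force: [-0.6, 0.5, -6.2]
opening: 0.276
finger_force: 22.0
F [-0.18  0.   -6.09] [0.41 0.43 0.39] M [ 0.02  -0.012 -0.011] [0.033 0.025 0.019] tcp [0.6298 0.0279 0.0909] 0.27365536490494885 21.997165381908417 16.7333
```

View pics/p1.png

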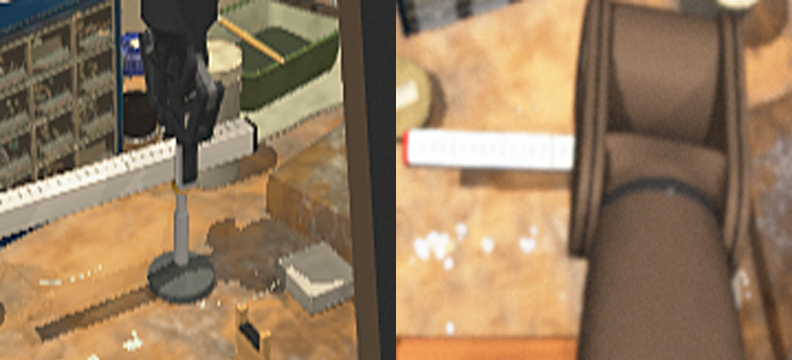

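```bash
python3 -m handwheel '[[[0.015,0,0,0.003,0],[0.015,0,0,0.002,0],[0.015,0,0,0.001,0],[0.015,0,0,0.001,0],[0.015,0,0,0.001,0],[0.015,0,0,0.001,0],[0.015,0,0,0.001,0],[0.015,0,0,0,0],[0.015,0,0,0,0]]]'
python3 feel.py
```

```text
time: 17.58
eef_pos: [0.6298, 0.0279, 0.0813]
tcp_rot: [0.708, 0.707, -0.0, 0.0]
contact_force: [-1.4, 0.2, -2.2]
opening: 0.276
finger_force: 22.4
F [-1.77  0.24 -2.91] [0.54 0.47 0.44] M [0.023 0.275 0.005] [0.031 0.02  0.032] tcp [0.6299 0.0279 0.081 ] 0.28177162439663145 22.43320941925049 18.0833
```

The head carries about 3 N and the y alignment feels good. A sideways −1.8 N suggests a fingertip is rubbing the head's −x side, so I'll ease the tool 2 mm to −x.

```bash
python3 -m handwheel '[[[0.015,0,0,-0.002,0],[0.015,0,0,-0.002,0],[0.015,0,-0.001,0,0],[0.015,0,-0.001,0,0],[0.015,0,0,0.002,0],[0.015,0,0,0.001,0],[0.015,0,0,0.001,0],[0.015,0,0,0,0],[0.015,0,0,0,0]]]'
python3 feel.py
```

```text
time: 18.83
eef_pos: [0.6286, 0.0278, 0.0815]
tcp_rot: [0.708, 0.707, 0.001, 0.001]
contact_force: [2.0, -0.4, -3.3]
opening: 0.274
finger_force: 22.4
F [ 3.82 -0.06 -3.61] [0.92 0.55 0.65] M [ 0.01  -0.689 -0.   ] [0.034 0.098 0.021] tcp [0.6285 0.0278 0.0813] 0.27867140702942295 22.398968562483788 19.3333
```

```bash
python3 -m handwheel '[[[0.015,0,0,-0.002,0],[0.015,0,0,-0.002,0],[0.015,0,0.0013,0,0],[0.015,0,0,0,0],[0.015,0,0,0.002,0],[0.015,0,0,0.001,0],[0.015,0,0,0.001,0],[0.015,0,0,0.001,0],[0.015,0,0,0.0005,0],[0.015,0,0,0,0],[0.015,0,0,0,0]]]'
python3 feel.py
```

```text
time: 20.25
eef_pos: [0.6286, 0.0279, 0.0796]
tcp_rot: [0.708, 0.707, -0.001, -0.0]
contact_force: [-1.0, -1.0, -0.2]
opening: 0.28
finger_force: 22.9
F [-2.54 -0.12  0.46] [0.57 0.52 0.37] M [-0.06   0.347 -0.01 ] [0.041 0.073 0.022] tcp [0.6287 0.0279 0.0792] 0.27778686542121206 23.035819893702865 20.75
```

```bash
python3 -m handwheel '[[[0.06,0,0,0,0],[0.06,0,0,0,0],[0.06,0,0,0,0],[0.06,0,0,0,0],[0.06,0,0,0,0],[0.06,0,0,0,0]]]'
python3 - <<'E'
from h import *
s=viewer.read_camera('scene')[120:260,190:390]; b=viewer.read_camera('wrist')
cv2.imwrite('pics/r1.png',np.hstack([cv2.resize(s,(400,280),interpolation=2),cv2.resize(b,(373,280))]))
E
```

```text
time: 21.25
eef_pos: [0.6293, 0.0279, 0.0794]
tcp_rot: [0.708, 0.707, 0.0, 0.0]
contact_force: [-0.6, -0.5, 0.1]
opening: 0.705
finger_force: 0.0
```

View pics/r1.png

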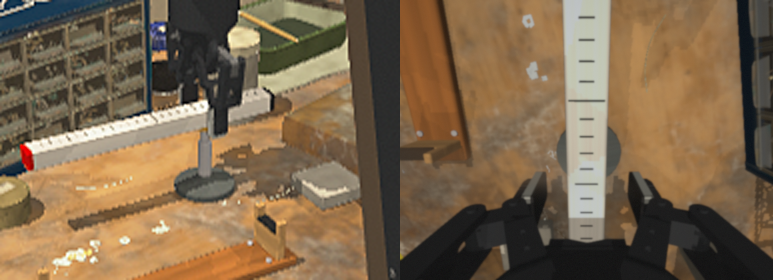

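The bar rests level on the head on its own, red end at (27,157) and black end at (265,98) in the left half, with the fingers open and clear. I'll withdraw straight up and check again.

```bash
python3 -m handwheel '[[[0.06,0,0,-0.005,0],[0.06,0,0,-0.015,0],[0.06,0,0,-0.03,0],[0.06,0,0,-0.03,0],[0.06,0,0,-0.03,0],[0.06,0,0,-0.02,0],[0.06,0,0,0,0],[0.06,0,0,0,0],[0.06,0,0,0,0],[0.06,0,0,0,0],[0.06,0,0,0,0],[0.06,0,0,0,0]]]'
python3 - <<'E'
from h import *
s=viewer.read_camera('scene')[120:260,190:390]; b=viewer.read_camera('wrist')
cv2.imwrite('pics/r2.png',np.hstack([cv2.resize(s,(400,280),interpolation=2),cv2.resize(b,(373,280))]))
E
```

```text
time: 22.35
eef_pos: [0.6283, 0.0279, 0.2075]
tcp_rot: [0.708, 0.707, -0.001, -0.001]
contact_force: [0.3, 0.0, -0.3]
opening: 0.705
finger_force: 0.0
```

View pics/r2.png

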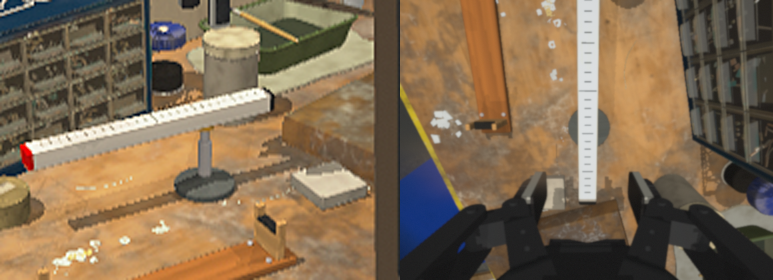

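The bar hasn't moved since release (ends again at (27,157) and (265,98)). It lies level, and the gripper is well clear.

```bash
python3 -c "
from plant import sign_off
print(sign_off())"
```

```text
the job is handed in; nothing more can be done
None
```

I set the bar down scale side up on the brass head, about 64 mm from its middle towards the black end. It stayed level there by itself after release, and I handed the job in at about 22 s; no verdict was returned.

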